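Open the paddle-latched bench cabinet

ROBOT

A 6-joint arm with a two-finger parallel gripper is mounted at the origin on the work surface. World frame = base frame: x ahead of the robot, y to its left, z up, the work surface at z = 0. Lengths are in m, angles in rad, forces in N, time in s.
With the tool pointing down it reaches from about 0.4 to 0.925 m from the base axis. Payload 3.4 kg.
Tool frame: the origin (TCP) lies midway between the tips of the shut fingers; the grasp point (between the pads) lies 19 mm behind it; x points along the fingers, y is the direction in which the jaws open and shut, and the axes are right-handed (so a half turn about x gives the same grasp; the last joint's range is limited). The gripper opens to 85 mm and grips with 20 to 120 N. Pads are 22 mm wide; open, the fingers measure 114 mm over their backs; the gripper's body (76 mm by 85 mm) begins 54 mm behind the grasp point. The pads swing forward as they close: fully open they stand 13 mm farther back than shut.
Start: joints at [-1.248, 0.307, 1.506, -0, 1.328, -0.073], TCP at [0.222, -0.53, 0.231] pointing down, gripper open.
Joint ranges: [-3.12, 3.12], [-1.05, 2.28], [0.14, 2.33], [-1.42, 4.57], [0.1, 2.73], [-2.68, 2.68]. Speed limits (rad/s): [2.57, 2.57, 3.14, 3.14, 3.14, 3.14].

INTERFACE

Orientations are given as a 3x3 rotation matrix whose columns are the frame's x, y, z axes.
In Python, from station import env gives the robot as it stands.
- The arm moves only by the tool arm_command, never from a script. Its argument "plan" is a list of rows, each a list of 3 entries, a list of its own where there are three numbers: the finger opening in m, from 0 to 0.0854, then the shift along the tool's x, y, z in m, then the turn about the tool's x in rad. A call has 1 to 8 rows; each row shifts and turns the commanded pose from where the row before left it, along the tool's axes as they then stand; what a row does not reach is not made up. A row lasts 1/8 s, in which the tool goes at most 62.5 mm and 10.7 degrees, less where a joint would pass 70% of its speed; a pose out of reach is approached as far as the arm can. A call is refused whole if a number of a shift passes 0.0625 or a number of a turn 0.188, either way. A call with a gripper value outside its range is refused whole. The fingers move at their own pace and stop on an object; "grip_force" is the grip in N (left out, the last holds). Time passes only in rows, so rows that do not move let the fingers close. It gives the time, the measured TCP pose, the force and the opening at its end, in the units of the state.
- env.observe(): the state, without advancing time (a new reading comes with each control period).
- env.get_image(name): name is "side" or "top"; returns the picture (420x560x3 uint8, red, green, blue); there is no depth.
- env.camera_info(name): a dict with "intrinsics" (3x3 intrinsics, pixels), "k1" (the pictures are not rectified: a ray, as slopes to the right and down, at radius r is drawn at 1 + k1 r^2 times it, then the intrinsics apply), "world_to_cam" (4x4, takes a point from world to camera coordinates). Camera axes: x right, y down, z forward; pixel columns grow to the right and rows downward; lengths in m; the calibration is good to about 2 mm. A picture is of the moment at which its call begins. camera_info takes no time and is no camera call.
- env.finish_job(): hands the job in, once; it reports no verdict.
The state is a dict: "clock": time; "qpos": joint angles; "qvel": joint speeds; "tau": joint torques, N m; "tool_pos": TCP position; "orientation": TCP orientation; "force": force on the tool from outside, world axes, zero at the start; "moment": the same for the moment, N m; "grip_width": finger opening in m.
Only numpy, scipy, OpenCV 4.12 (cv2) and the standard library are available. Lean on these libraries where they do the work, as an engineer would, in place of code of your own. Each camera call takes 0.05 s, during which the arm holds its last target.

TASK

Open the small white cabinet on the bench so that the stock trays inside can be reached: lift its red paddle handle just until you feel it come up softly against the buffer of the latch, without forcing the latch, then swing the blue door wide open, about square to the cabinet. Let go so that the paddle drops back level and the door stays open, and leave the other things on the bench and on the cabinet where they are.

Things in the scene. Friction and masses are not known exactly. Their poses are not given: they have to be found in the camera images.
- cabinet: Fixed white steel bench cabinet, 160 deep (x) by 220 wide (y) by 200 high (z), origin at the centre of its underside; its -x side is the front, closed by the blue door (13 thick). It stands to the robot's right with the door side to the robot's left; place varies by some 20 cm and turn by 0.3 rad either way.
- door (a joint): Angle of the blue door about its upright hinge, rad: 0 shut, grows as it swings out to the front; stop at 1.65. The hinge is at the cabinet's +y end, so seen from above it opens clockwise. 0.5 to 1 kg; light friction (0.1 N m) keeps it where it is left. About 2 mm of rattle at the paddle while latched.
- door_hinge (a point): Point on the upright hinge axis of the door, at the height of the paddle's pivot (165 above the bench). Cabinet frame: x -87, y +105. It turns with the door: z up, with x, y as the cabinet's while the door is shut.
- paddle: Red paddle handle on the door; origin on its level pivot, in mid-panel (cabinet frame, door shut: x -87, y -45, z 165), 150 from the door hinge. Its own -x points out of the door along the paddle, +y along the pivot towards the hinge. Level at rest; the outer end lifts (rotation about +y) against a spring: 3.5 N at the outer bar at first, 7 N at 0.7 rad. Springs back level when let go.
- latch_plate (a point): Dark plate on the door around the paddle. Behind it a pawl on the paddle drops as the paddle lifts. It frees the keeper at a hidden lift of 0.19 to 0.71 rad, new each time; about 0.05 rad later (2.5 mm at the bar) it meets a rubber buffer, about 7 N per mm at the bar. Keep that lift until the door is 0.15 rad open. Over 15 N on pawl, keeper or buffer harms the latch.
- paddle_grip (a point): Centre of the round-ended bar at the paddle's outer end: 14 in diameter, 40 long along y, 50 out from the pivot (43.5 from the door face), 165 above the bench at rest. It spins freely on its pin, like a roller. The plate behind it is 28 wide, 7 thick. Free space in front, below and beside; the cabinet's top is 35 higher, behind it. Can be pinched by its two ends from above, or hooked from below.
- dish: White bowl, 64 across, 28 high, on the cabinet's top towards the rear; bystander, origin under its centre.
- tumbler: Green glass bottle with steel cap, 68 across, 150 high; bystander, origin under its centre.
- tray: Yellow sorting tray 110 x 150 x 30; bystander, origin under its centre.
- screwdriver: Screwdriver 160 long, lying; bystander.
- marker: Red marker pen 12 in diameter, 130 long, lying; bystander.
- tweezers: Steel tweezers 120 long, 6 thick, lying; bystander.
- jar: Amber jar with white cap, 60 across, 60 high; bystander, origin under its centre.

How it is judged:
By the outcome, as a careful person would: the job done as asked, in the order asked, and still so for the second after the job is handed in, with the robot touching nothing.
It also fails if it takes over 64 s, if anything falls off the work surface, if the arm or the gripper's body presses on something with over 40 N, if the wrist force passes 120 N, or if a joint passes its speed limit or range.

## Working session

There is one attempt and no reset: what is moved stays moved. The work goes in short steps, Python scripts to look and compute and a tool call to move; the robot and the scene stay as the last step left them, time stands still between calls to the robot, and variables do not carry over. Pictures are saved under pics/ and viewed, and the job is handed in when it is done.

Besides the shell and the picture viewer there is one more tool, called as name([rows], argument=value, ...), one row to a line, values as JSON. arm_command: Moves the arm, as the interface text tells. Its arguments: {"type":"object","properties":{"plan":{"type":"array"},"grip_force":{"type":"number"}},"required":["plan"]}

```bash
mkdir -p pics; ls; python3 - <<'E'
from station import env
import cv2
for n in("side","top"):
    im=env.get_image(n); cv2.imwrite(f"pics/{n}0.png",im[:,:,::-1])
    c=env.camera_info(n); print(n,c)
o=env.observe(); print(o)
E
```

```text
pics
side {'intrinsics': array([[517.93478912,   0.        , 280.76187289],
       [  0.        , 517.93478912, 214.76309765],
       [  0.        ,   0.        ,   1.        ]]), 'k1': -0.08181465834366847, 'world_to_cam': array([[ 0.99870739, -0.05051244,  0.00566115, -0.5431747 ],
       [-0.03170629, -0.70615659, -0.70734545,  0.09974354],
       [ 0.03972741,  0.70625163, -0.70684536,  1.31411776],
       [ 0.        ,  0.        ,  0.        ,  1.        ]])}
top {'intrinsics': array([[451.72668006,   0.        , 279.81735557],
       [  0.        , 451.72668006, 210.49114768],
       [  0.        ,   0.        ,   1.        ]]), 'k1': -0.13643309096117281, 'world_to_cam': array([[ 0.02245305, -0.99960272,  0.01703716, -0.05217436],
       [-0.99427779, -0.0241072 , -0.10406979,  0.5362351 ],
       [ 0.10443916, -0.01460299, -0.99442406,  1.23307547],
       [ 0.        ,  0.        ,  0.        ,  1.        ]])}
{'clock': 0.1, 'qpos': array([-1.24747386e+00,  3.07492182e-01,  1.50754738e+00, -4.88266669e-06,
        1.32842103e+00, -7.35022500e-02]), 'qvel': array([ 6.32452549e-04, -1.63843937e-03, -1.75748904e-03, -6.66720504e-05,
        2.08513040e-03,  8.03487693e-04]), 'tau': array([ 5.68341602e-04, -4.58527744e+01, -2.52607369e+01, -2.20192555e-04,
        5.41878253e-03,  7.12203331e-06]), 'tool_pos': array([ 0.22200446, -0.52972364,  0.23047486]), 'orientation': array([[-5.97972594e-04,  3.86492283e-01, -9.22292447e-01],
       [ 1.76964358e-03, -9.22290759e-01, -3.86492723e-01],
       [-9.99998255e-01, -1.86324096e-03, -1.32448990e-04]]), 'force': array([-0.22167225, -0.19321341, -0.72722217]), 'moment': array([-0.05683424,  0.03215067,  0.0063248 ]), 'grip_width': 0.08524614069706002}
```

View pics/side0.png

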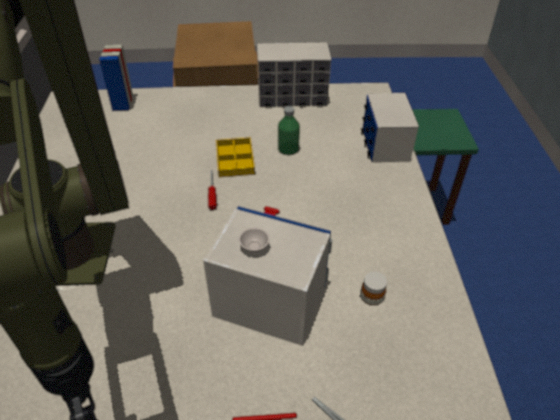

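View pics/top0.png

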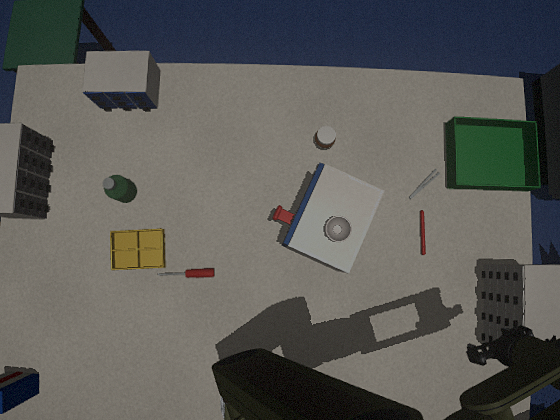

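```bash
cat > h.py <<'E'
import numpy as np, cv2
from station import env
def ray(n,px):
    c=env.camera_info(n);K=np.array(c['intrinsics']);k=c['k1'];T=np.array(c['world_to_cam'])
    p=cv2.undistortPoints(np.array([[px]],float),K,np.array([k,0,0,0,0.]))[0,0]
    R=T[:3,:3];o=-R.T@T[:3,3];d=R.T@np.array([p[0],p[1],1]);return o,d/np.linalg.norm(d)
def plane(n,px,z):
    o,d=ray(n,px);return o+d*(z-o[2])/d[2]
def proj(n,P):
    c=env.camera_info(n);K=np.array(c['intrinsics']);k=c['k1'];T=np.array(c['world_to_cam'])
    return cv2.projectPoints(np.array(P,float).reshape(-1,1,3),cv2.Rodrigues(T[:3,:3])[0],T[:3,3],K,np.array([k,0,0,0,0.]))[0].reshape(-1,2)
E
python3 - <<'E'
import cv2
im=cv2.imread('pics/top0.png'); cv2.imwrite('pics/topc.png',cv2.resize(im[150:290,250:400],None,fx=5,fy=4.2,interpolation=cv2.INTER_CUBIC)[:600,:800])
im=cv2.imread('pics/side0.png'); cv2.imwrite('pics/sidec.png',cv2.resize(im[190:350,195:345],None,fx=5,fy=3.7,interpolation=cv2.INTER_CUBIC)[:600,:800])
E
```

```text
(no output)
```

View pics/topc.png

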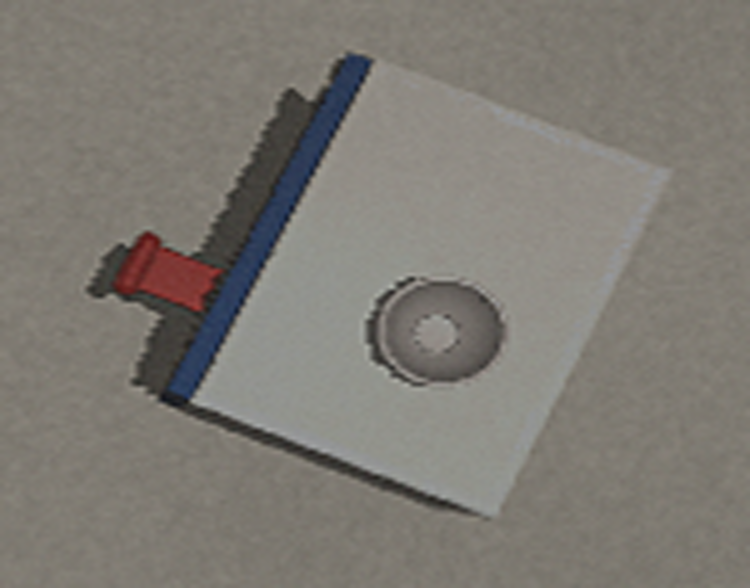

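View pics/sidec.png

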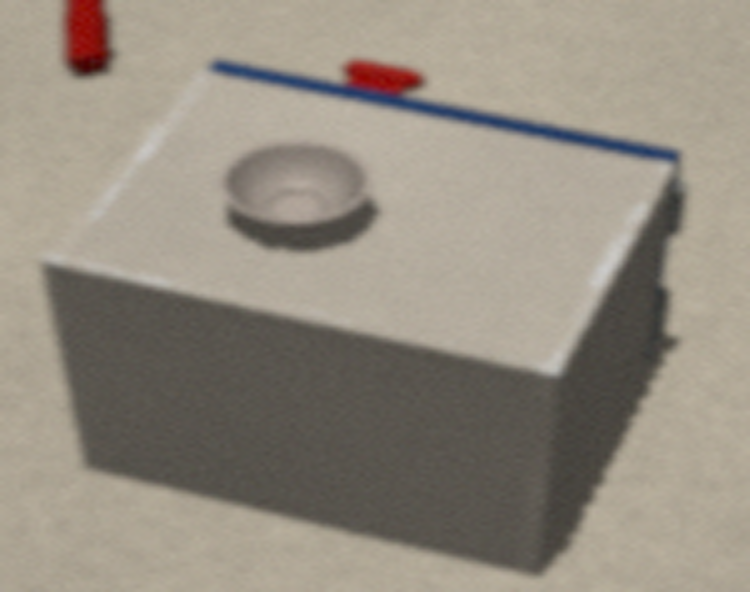

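```bash
cat > fit.py <<'E'
from h import *
from scipy.optimize import least_squares
top=np.array([(373,62),(670,170),(497,517),(187,402)])/np.array([5,4.2])+[250,150]
side=np.array([(677,163),(553,374),(45,262),(212,72)])/np.array([5,3.7])+[195,190]
# cabinet frame corners: front hinge, rear hinge, rear near, front near
C=np.array([(-80,110),(80,110),(80,-110),(-80,-110)])/1e3
for n,px in(("top",top),("side",side)):
    P=np.array([plane(n,p,0.2)[:2] for p in px])
    def f(v):
        c,s=np.cos(v[2]),np.sin(v[2]);return (C@np.array([[c,s],[-s,c]])+v[:2]-P).ravel()
    r=least_squares(f,[.55,-.2,-1.6]);print(n,r.x,np.round(f(r.x)*1e3,1))
    if n=="top":vt=r.x
    else: vs=r.x
v=(vt+vs)/2
def fr(v,p):
    c,s=np.cos(v[2]),np.sin(v[2]);return np.array([c*p[0]-s*p[1]+v[0],s*p[0]+c*p[1]+v[1]])
for w in(vt,vs,v):
    print("hinge",fr(w,(-.087,.105)),"grip",fr(w,(-.137,-.045)),"out dir",fr(w,(-1,0))-w[:2])
im=cv2.imread('pics/top0.png');hsv=cv2.cvtColor(im,cv2.COLOR_BGR2HSV)
m=((hsv[...,0]<8)|(hsv[...,0]>172))&(hsv[...,1]>120)&(hsv[...,2]>50);m[:, :260]=0;m[:,300:]=0;m[:200]=0;m[235:]=0
ys,xs=np.nonzero(m);print(xs.min(),xs.max(),ys.min(),ys.max())
P=np.array([plane("top",(x,y),.168)[:2] for x,y in zip(xs,ys)])
c,s=np.cos(vt[2]),np.sin(vt[2]);Q=(P-vt[:2])@np.array([[c,-s],[s,c]])
print("paddle cab frame min/max",Q.min(0),Q.max(0)); b=Q[Q[:,0]<Q[:,0].min()+.010];print("bar y",b[:,1].min(),b[:,1].max(), "x hist",np.histogram(Q[:,0],8))
print(proj("top",[[*fr(v,(-.137,-.045)),.165]]),proj("side",[[*fr(v,(-.137,-.045)),.165]]))
E
python3 fit.py
```

```text
top [ 0.504179   -0.17496682 -1.96892245] [ 2.1  0.3 -0.2 -0.1 -0.8  1.2 -1.2 -1.4]
side [ 0.50924055 -0.17682591 -1.9795509 ] [ 1.4 -1.5  2.8 -2.1 -0.8  0.9 -3.3  2.7]
hinge [ 0.63469603 -0.1354788 ] grip [ 0.51581225 -0.03123559] out dir [0.3876917 0.9217891]
hinge [ 0.6401699  -0.13872729] grip [ 0.52240076 -0.03322644] out dir [0.39746681 0.91761655]
hinge [ 0.63743481 -0.1371025 ] grip [ 0.51910668 -0.03222898] out dir [0.3925848  0.91971581]
273 294 205 223
paddle cab frame min/max [-0.14461882 -0.06148315] [-0.09807454 -0.02454243]
bar y -0.06148315485711156 -0.02454243053486632 x hist (array([33, 34, 26, 27, 25, 25, 26, 25]), array([-0.14461882, -0.13880079, -0.13298275, -0.12716472, -0.12134668,
       -0.11552865, -0.10971061, -0.10389258, -0.09807454]))
[[277.60974314 211.98028878]] [[271.15311309 210.14060381]]
```

arm_command([
  [0.085,[-0.05,0,0],0],
  [0.085,[-0.05,0,0],0],
  [0.085,[0,-0.022,-0.029],-0.1],
  [0.085,[0,0,0],-0.1],
  [0.085,[0,0,0],0.1],
  [0.085,[0,0,0],0.1],
  [0.085,[0,-0.022,-0.029],0],
  [0.085,[0,-0.022,-0.029],0],
])

```text
clock: 1.1
tool_pos: [0.277, -0.4351, 0.3306]
orientation: [[-0.001, 0.385, -0.923], [0.001, -0.923, -0.385], [-1.0, -0.002, -0.0]]
force: [0.6, -0.6, 0.6]
grip_width: 0.0851
```

arm_command([
  [0.085,[0,-0.028,-0.038],0],
  [0.085,[0,-0.028,-0.038],0],
  [0.085,[0,-0.028,-0.038],0],
  [0.085,[0,-0.028,-0.038],0],
  [0.085,[0,-0.028,-0.038],0],
  [0.085,[0,-0.028,-0.038],0],
  [0.085,[0,-0.028,-0.038],0],
  [0.085,[0,-0.028,-0.038],0],
])

```text
clock: 2.1
tool_pos: [0.471, -0.1103, 0.331]
orientation: [[-0.001, 0.386, -0.922], [0.0, -0.922, -0.386], [-1.0, -0.0, 0.001]]
force: [-0.2, 0.1, 0.3]
grip_width: 0.0848
```

arm_command([
  [0.085,[0,-0.028,-0.037],0],
  [0.085,[0,-0.028,-0.037],0],
  [0.085,[0,0,0],-0.13],
  [0.085,[0,0,0],-0.13],
  [0.085,[0,0,0],-0.13],
  [0.085,[0,0,0],-0.13],
  [0.085,[0,0,0],-0.13],
  [0.085,[0,0,0],-0.12],
])

```text
clock: 3.1
tool_pos: [0.5169, -0.0314, 0.3307]
orientation: [[-0.001, 0.921, -0.389], [0.0, -0.389, -0.921], [-1.0, -0.001, 0.0]]
force: [-0.4, 0.8, 0.5]
grip_width: 0.085
```

arm_command([
  [0.06,[0,0,0],0],
  [0.06,[0,0,0],0],
  [0.06,[0,0,0],0],
])

```text
clock: 3.48
tool_pos: [0.5173, -0.0315, 0.3312]
orientation: [[-0.0, 0.919, -0.394], [0.0, -0.394, -0.919], [-1.0, -0.0, 0.0]]
force: [-0.8, -0.1, -0.1]
grip_width: 0.0599
```

```bash
python3 - <<'E'
from h import *
for n in("side","top"):
    im=env.get_image(n); cv2.imwrite(f"pics/{n}1.png",cv2.resize(im[120:300,180:400,::-1],None,fx=3.3,fy=3.3,interpolation=cv2.INTER_CUBIC))
o=env.observe();print(o['tool_pos'],o['orientation'],o['qpos'],o['force'],o['clock'],o['grip_width'])
E
```

```text
[ 0.5173339  -0.03152574  0.33126895] [[-5.57490200e-05  9.19230901e-01 -3.93718868e-01]
 [ 1.49687555e-05 -3.93718868e-01 -9.19230903e-01]
 [-9.99999998e-01 -5.71397035e-05  8.18969843e-06]] [-1.42379822e-01  1.63539977e-01  1.45170870e+00  6.91335555e-06
  1.52640129e+00  2.62293606e-01] [ 0.1599022  -1.34284461  0.17057263] 3.575 0.05980455948578651
```

View pics/side1.png

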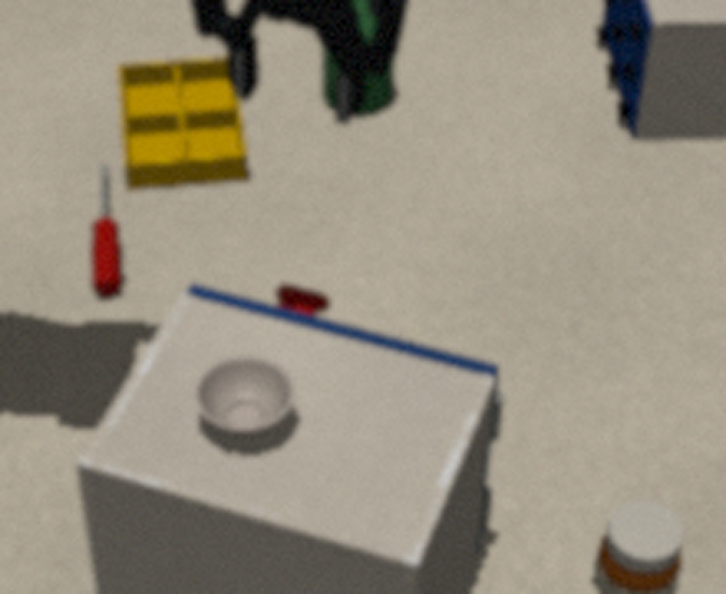

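View pics/top1.png

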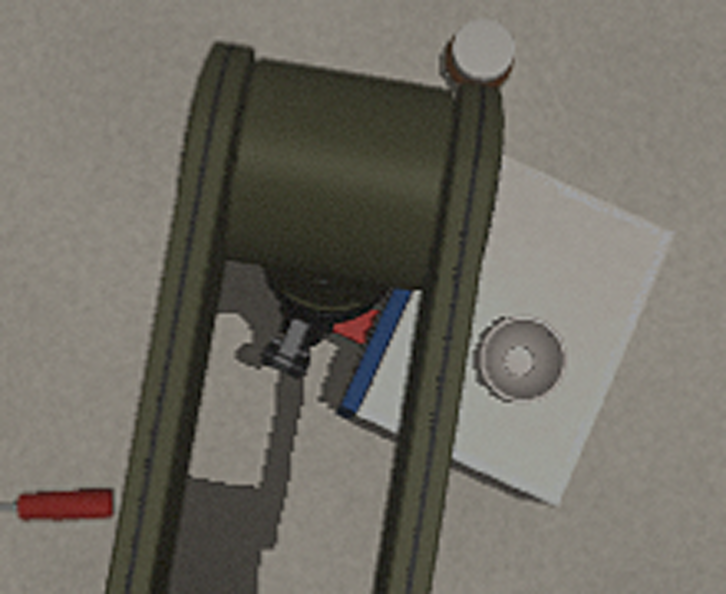

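arm_command([
  [0.07,[0.03,0,0],0],
  [0.07,[0.03,0,0],0],
  [0.07,[0.03,0,0],0],
  [0.07,[0.03,0,0],0],
  [0.07,[0.012,0,0],0],
  [0.07,[0,0,0],0],
])

```text
clock: 4.32
tool_pos: [0.5171, -0.0315, 0.1989]
orientation: [[-0.001, 0.919, -0.393], [0.0, -0.393, -0.919], [-1.0, -0.001, 0.0]]
force: [0.4, 0.1, 0.3]
grip_width: 0.0701
```

```bash
python3 - <<'E'
from h import *
print(proj("side",[[.5173,-.0315,.3312]]), "seen mid 269.1 151.8")
im=env.get_image("side"); cv2.imwrite(f"pics/side2.png",cv2.resize(im[130:240,220:340,::-1],None,fx=5,fy=5,interpolation=cv2.INTER_CUBIC))
im=env.get_image("top"); cv2.imwrite(f"pics/top2.png",cv2.resize(im[150:270,230:350,::-1],None,fx=5,fy=5,interpolation=cv2.INTER_CUBIC))
o=env.observe();print(o['tool_pos'],o['force'],o['clock'],o['grip_width'])
p=o['tool_pos'];y=o['orientation'][:,1]
for n in("side","top"): print(proj(n,[p,p+y*.035,p-y*.035]))
E
```

```text
[[269.69076618 153.02665239]] seen mid 269.1 151.8
[ 0.51827816 -0.03164769  0.20033667] [ 0.10934138 -0.25118548  1.01112793] 4.425 0.06999040287351874
[[270.66141829 198.81727716]
 [285.21846558 202.55518303]
 [256.31880449 195.13623365]]
[[277.53925915 210.83834421]
 [283.53610557 197.73637888]
 [271.5046885  224.02402795]]
```

View pics/side2.png

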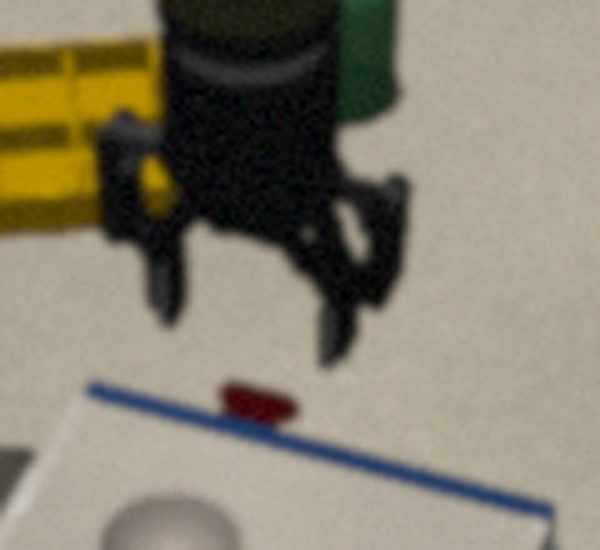

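View pics/top2.png

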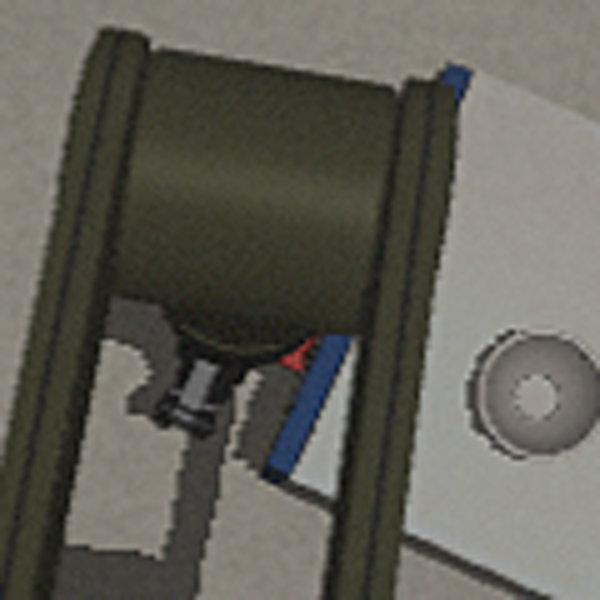

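arm_command([
  [0.07,[0.018,0.001,0],0],
  [0.07,[0.018,0.001,0],0],
  [0.07,[0.018,0,0],0],
  [0.055,[0,0,0],0],
  [0.055,[0,0,0],0],
], grip_force=20)

```text
clock: 5.05
tool_pos: [0.5202, -0.0324, 0.1466]
orientation: [[0.002, 0.919, -0.393], [-0.0, -0.393, -0.919], [-1.0, 0.002, -0.001]]
force: [-0.3, 0.3, -0.5]
grip_width: 0.0549
```

```bash
python3 - <<'E'
from h import *
im=env.get_image("side"); cv2.imwrite(f"pics/side3.png",cv2.resize(im[150:240,220:340,::-1],None,fx=6,fy=6,interpolation=cv2.INTER_CUBIC))
o=env.observe();print(o['tool_pos'],o['force'],o['moment'],o['clock'],o['grip_width'])
E
```

```text
[ 0.52032235 -0.03245234  0.14669306] [0.49807796 0.55861842 0.04565496] [-0.02970136  0.03386119 -0.01196543] 5.1 0.054956778716380064
```

View pics/side3.png

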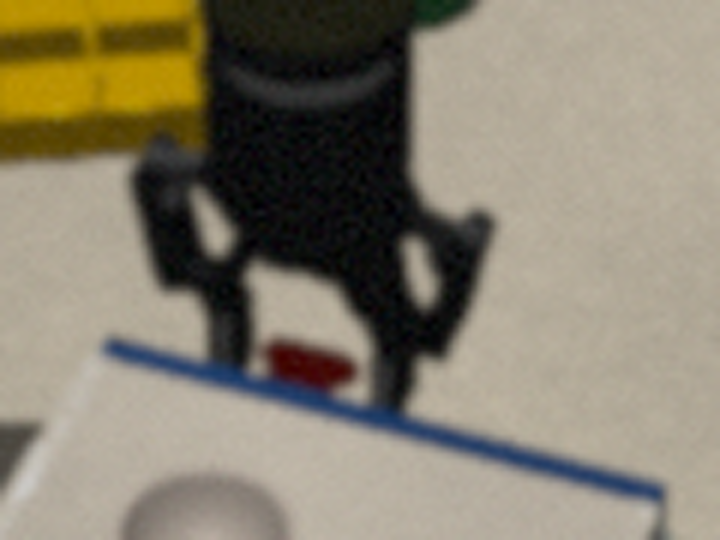

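arm_command([
  [0.044,[0.003,0,0],0],
  [0.044,[0,0,0],0],
  [0.04,[0,0,0],0],
  [0.04,[0,0,0],0],
])

```text
clock: 5.6
tool_pos: [0.5191, -0.0322, 0.1423]
orientation: [[-0.0, 0.92, -0.393], [0.0, -0.393, -0.92], [-1.0, -0.0, -0.0]]
force: [-0.1, -0.2, -1.0]
grip_width: 0.04
```

arm_command([
  [0.036,[0,0,0],0],
  [0.034,[0,0,0],0],
  [0.034,[0,0,0],0],
  [0.034,[0,0,0],0],
])

```text
clock: 6.1
tool_pos: [0.5191, -0.0323, 0.1425]
orientation: [[-0.0, 0.919, -0.393], [0.0, -0.393, -0.919], [-1.0, -0.0, -0.0]]
force: [-1.4, 0.6, 4.4]
grip_width: 0.0381
```

```bash
python3 - <<'E'
from h import *
im=env.get_image("side"); cv2.imwrite(f"pics/side4.png",cv2.resize(im[150:240,220:340,::-1],None,fx=6,fy=6,interpolation=cv2.INTER_CUBIC))
o=env.observe();print(o['tool_pos'],o['force'],o['force']@o['orientation'],o['moment'],o['clock'],o['grip_width'])
E
```

```text
[ 0.519131   -0.03226534  0.1424674 ] [-1.50758978  0.79525884  4.50437689] [-4.50433572 -1.69892656 -0.13886336] [ 0.102786    0.29569985 -0.05243909] 6.15 0.03776044473929571
```

View pics/side4.png

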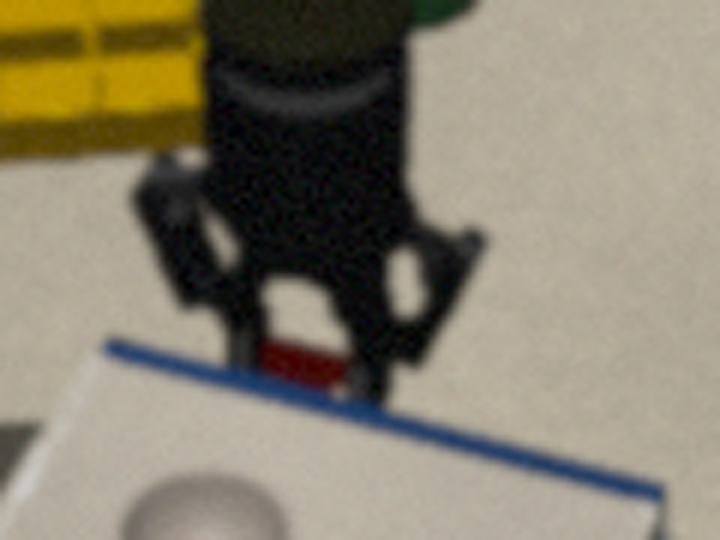

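arm_command([
  [0.034,[-0.0025,0,0.0001],0],
  [0.034,[-0.0025,0,0.0002],0],
  [0.034,[0,0,0],0],
])

```text
clock: 6.52
tool_pos: [0.5189, -0.0324, 0.1469]
orientation: [[-0.001, 0.919, -0.393], [0.0, -0.393, -0.919], [-1.0, -0.001, -0.0]]
force: [0.7, 0.9, -5.3]
grip_width: 0.0379
```

arm_command([
  [0.034,[-0.0025,0,0.0003],0],
  [0.034,[-0.0025,0,0.0004],0],
  [0.034,[0,0,0],0],
])

```text
clock: 6.9
tool_pos: [0.5187, -0.0332, 0.1524]
orientation: [[-0.0, 0.919, -0.393], [0.0, -0.393, -0.919], [-1.0, -0.0, -0.0]]
force: [0.2, 2.2, -5.1]
grip_width: 0.0378
```

```bash
cat > st.py <<'E'
from h import *
o=env.observe();print(o['clock'],'pos',np.round(o['tool_pos'],4),'F',np.round(o['force'],2),'Ftool',np.round(o['force']@o['orientation'],2),'M',np.round(o['moment'],2),'w',round(o['grip_width'],4))
E
python3 st.py
```

```text
6.9 pos [ 0.5187 -0.0332  0.1524] F [ 0.2   2.22 -5.11] Ftool [ 5.11 -0.69 -2.12] M [ 0.29 -0.07 -0.05] w 0.0378
```

arm_command([
  [0.034,[-0.001,0,0],0],
  [0.034,[0,0,0],0],
])

```text
clock: 7.15
tool_pos: [0.5186, -0.0333, 0.1533]
orientation: [[-0.0, 0.919, -0.393], [-0.0, -0.393, -0.919], [-1.0, -0.0, 0.0]]
force: [0.8, 2.2, -5.7]
grip_width: 0.0381
```

arm_command([
  [0.034,[-0.001,0,0],0],
  [0.034,[0,0,0],0],
])

```text
clock: 7.4
tool_pos: [0.5185, -0.0335, 0.1542]
orientation: [[-0.001, 0.92, -0.393], [-0.0, -0.393, -0.92], [-1.0, -0.0, 0.001]]
force: [-0.3, 0.2, -5.2]
grip_width: 0.0379
```

```bash
python3 st.py;  python3 - <<'E'
from h import *
im=env.get_image("side"); cv2.imwrite(f"pics/side5.png",cv2.resize(im[150:240,220:340,::-1],None,fx=6,fy=6,interpolation=cv2.INTER_CUBIC))
E
```

```text
7.4 pos [ 0.5185 -0.0335  0.1542] F [-0.34  0.17 -5.18] Ftool [ 5.18 -0.38 -0.02] M [0.02 0.09 0.01] w 0.0379
```

View pics/side5.png

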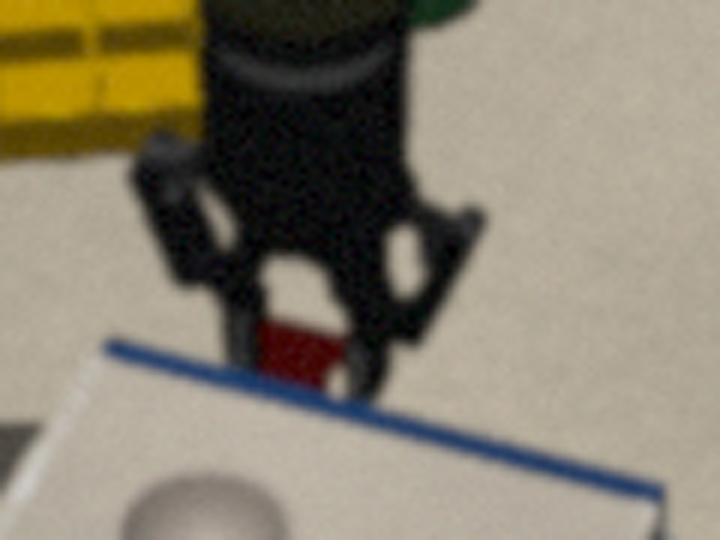

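arm_command([
  [0.034,[-0.001,0,0.0003],0],
  [0.034,[0,0,0],0],
])

```text
clock: 7.7
tool_pos: [0.5185, -0.0336, 0.1553]
orientation: [[-0.0, 0.919, -0.393], [-0.0, -0.393, -0.919], [-1.0, -0.0, 0.0]]
force: [-0.3, -0.3, -5.4]
grip_width: 0.0378
```

arm_command([
  [0.034,[-0.001,0,0.0003],0],
  [0.034,[0,0,0],0],
])

```text
clock: 7.95
tool_pos: [0.5184, -0.0338, 0.1563]
orientation: [[-0.0, 0.919, -0.393], [-0.0, -0.393, -0.919], [-1.0, -0.0, 0.0]]
force: [-1.0, -0.2, -6.4]
grip_width: 0.038
```

arm_command([
  [0.034,[-0.001,0,0.0003],0],
  [0.034,[0,0,0],0],
])

```text
clock: 8.2
tool_pos: [0.5183, -0.0341, 0.1573]
orientation: [[-0.0, 0.919, -0.393], [0.0, -0.393, -0.919], [-1.0, -0.0, 0.0]]
force: [-0.4, 0.1, -6.3]
grip_width: 0.0378
```

arm_command([
  [0.034,[-0.001,0,0.0004],0],
  [0.034,[0,0,0],0],
])

```text
clock: 8.45
tool_pos: [0.5182, -0.0343, 0.1583]
orientation: [[-0.0, 0.919, -0.393], [0.0, -0.393, -0.919], [-1.0, -0.0, -0.0]]
force: [-1.1, 0.8, -6.5]
grip_width: 0.0378
```

arm_command([
  [0.034,[-0.001,0,0.0004],0],
  [0.034,[0,0,0],0],
])

```text
clock: 8.7
tool_pos: [0.5181, -0.0347, 0.1593]
orientation: [[-0.0, 0.919, -0.393], [0.0, -0.393, -0.919], [-1.0, -0.0, -0.0]]
force: [-0.2, 0.1, -4.9]
grip_width: 0.038
```

arm_command([
  [0.034,[-0.001,0,0.0004],0],
  [0.034,[0,0,0],0],
])

```text
clock: 8.95
tool_pos: [0.5179, -0.035, 0.1604]
orientation: [[-0.0, 0.919, -0.393], [0.0, -0.393, -0.919], [-1.0, -0.0, -0.0]]
force: [-1.9, 1.2, -6.2]
grip_width: 0.0382
```

arm_command([
  [0.034,[-0.001,0,0.0004],0],
  [0.034,[0,0,0],0],
])

```text
clock: 9.2
tool_pos: [0.5178, -0.0354, 0.1614]
orientation: [[-0.0, 0.919, -0.393], [0.0, -0.393, -0.919], [-1.0, -0.0, -0.0]]
force: [-1.2, 1.4, -6.4]
grip_width: 0.0379
```

arm_command([
  [0.034,[-0.001,0,0.0004],0],
  [0.034,[0,0,0],0],
])

```text
clock: 9.45
tool_pos: [0.5176, -0.0358, 0.1624]
orientation: [[-0.0, 0.919, -0.393], [0.0, -0.393, -0.919], [-1.0, -0.0, -0.0]]
force: [-0.7, 1.4, -6.2]
grip_width: 0.0381
```

arm_command([
  [0.034,[-0.001,0,0.0004],0],
  [0.034,[0,0,0],0],
])

```text
clock: 9.7
tool_pos: [0.5174, -0.0363, 0.1633]
orientation: [[-0.0, 0.919, -0.393], [0.0, -0.393, -0.919], [-1.0, -0.0, 0.0]]
force: [-2.3, 0.8, -6.3]
grip_width: 0.0378
```

arm_command([
  [0.034,[-0.001,0,0.0004],0],
  [0.034,[0,0,0],0],
])

```text
clock: 9.95
tool_pos: [0.5172, -0.0367, 0.1643]
orientation: [[-0.0, 0.919, -0.393], [-0.0, -0.393, -0.919], [-1.0, -0.0, 0.0]]
force: [-1.6, 1.2, -6.4]
grip_width: 0.038
```

arm_command([
  [0.034,[-0.001,0,0.0004],0],
  [0.034,[0,0,0],0],
])

```text
clock: 10.2
tool_pos: [0.517, -0.0371, 0.1653]
orientation: [[-0.0, 0.919, -0.393], [-0.0, -0.393, -0.919], [-1.0, -0.0, 0.0]]
force: [-1.5, 0.9, -6.6]
grip_width: 0.0381
```

arm_command([
  [0.034,[-0.001,0,0.0005],0],
  [0.034,[0,0,0],0],
])

```text
clock: 10.45
tool_pos: [0.5168, -0.0375, 0.1663]
orientation: [[-0.0, 0.919, -0.393], [-0.0, -0.393, -0.919], [-1.0, -0.0, 0.0]]
force: [-1.2, 0.3, -7.8]
grip_width: 0.0379
```

arm_command([
  [0.034,[-0.0005,0,0.0002],0],
  [0.034,[0,0,0],0],
])

```text
clock: 10.7
tool_pos: [0.5168, -0.0377, 0.1668]
orientation: [[-0.0, 0.919, -0.393], [-0.0, -0.393, -0.919], [-1.0, -0.0, 0.0]]
force: [-1.3, 0.9, -8.1]
grip_width: 0.0377
```

```bash
python3 st.py
```

```text
10.7 pos [ 0.5168 -0.0377  0.1668] F [-1.34  0.93 -8.14] Ftool [ 8.14 -1.6  -0.33] M [ 0.08  0.21 -0.02] w 0.0377
```

arm_command([
  [0.034,[-0.0005,0,0.0002],0],
  [0.034,[0,0,0],0],
])

```text
clock: 10.95
tool_pos: [0.5167, -0.0379, 0.1673]
orientation: [[-0.0, 0.919, -0.393], [-0.0, -0.393, -0.919], [-1.0, -0.0, 0.0]]
force: [-2.0, -0.3, -7.3]
grip_width: 0.0377
```

arm_command([
  [0.034,[-0.0005,0,0.0002],0],
  [0.034,[0,0,0],0],
])

```text
clock: 11.2
tool_pos: [0.5167, -0.038, 0.1678]
orientation: [[-0.0, 0.919, -0.393], [-0.0, -0.393, -0.919], [-1.0, -0.0, 0.0]]
force: [-2.1, 0.1, -7.3]
grip_width: 0.0379
```

arm_command([
  [0.034,[-0.0007,0,0.0005],0],
  [0.034,[0,0,0],0],
])

```text
clock: 11.45
tool_pos: [0.5165, -0.0384, 0.1685]
orientation: [[-0.0, 0.919, -0.393], [0.0, -0.393, -0.919], [-1.0, -0.0, -0.0]]
force: [-1.9, 1.4, -8.7]
grip_width: 0.038
```

arm_command([
  [0.034,[-0.0007,0,0.0005],0],
  [0.034,[0,0,0],0],
])

```text
clock: 11.7
tool_pos: [0.5164, -0.0388, 0.1693]
orientation: [[0.0, 0.919, -0.393], [0.0, -0.393, -0.919], [-1.0, -0.0, -0.0]]
force: [-1.7, 0.4, -7.4]
grip_width: 0.0383
```

arm_command([
  [0.034,[-0.0007,0,0.0005],0],
  [0.034,[0,0,0],0],
])

```text
clock: 11.95
tool_pos: [0.5162, -0.0393, 0.17]
orientation: [[0.0, 0.919, -0.393], [0.0, -0.393, -0.919], [-1.0, -0.0, -0.0]]
force: [-1.4, 1.3, -7.1]
grip_width: 0.0377
```

arm_command([
  [0.034,[-0.0008,0,0.0005],0],
  [0.034,[0,0,0],0],
])

```text
clock: 12.2
tool_pos: [0.516, -0.0398, 0.1708]
orientation: [[0.0, 0.919, -0.393], [0.0, -0.393, -0.919], [-1.0, 0.0, -0.0]]
force: [-1.9, 1.7, -7.8]
grip_width: 0.0381
```

arm_command([
  [0.034,[-0.0008,0,0.0005],0],
  [0.034,[0,0,0],0],
])

```text
clock: 12.45
tool_pos: [0.5157, -0.0403, 0.1715]
orientation: [[-0.0, 0.919, -0.393], [0.0, -0.393, -0.919], [-1.0, -0.0, -0.0]]
force: [-1.4, 1.1, -7.5]
grip_width: 0.0379
```

arm_command([
  [0.034,[-0.0008,0,0.0006],0],
  [0.034,[0,0,0],0],
])

```text
clock: 12.7
tool_pos: [0.5155, -0.0408, 0.1723]
orientation: [[-0.0, 0.919, -0.393], [0.0, -0.393, -0.919], [-1.0, -0.0, -0.0]]
force: [-2.0, 1.5, -7.8]
grip_width: 0.0378
```

arm_command([
  [0.034,[-0.0008,0,0.0006],0],
  [0.034,[0,0,0],0],
])

```text
clock: 12.95
tool_pos: [0.5152, -0.0414, 0.173]
orientation: [[-0.0, 0.919, -0.393], [0.0, -0.393, -0.919], [-1.0, -0.0, 0.0]]
force: [-1.7, 1.7, -7.9]
grip_width: 0.038
```

arm_command([
  [0.034,[-0.0008,0,0.0006],0],
  [0.034,[0,0,0],0],
])

```text
clock: 13.2
tool_pos: [0.515, -0.0419, 0.1736]
orientation: [[-0.0, 0.919, -0.393], [0.0, -0.393, -0.919], [-1.0, -0.0, -0.0]]
force: [-0.6, 0.7, -12.1]
grip_width: 0.0379
```

```bash
python3 - <<'E'
from h import *
im=env.get_image("side"); cv2.imwrite(f"pics/side6.png",cv2.resize(im[150:240,220:340,::-1],None,fx=6,fy=6,interpolation=cv2.INTER_CUBIC))
E
python3 st.py
```

```text
13.25 pos [ 0.515  -0.0419  0.1736] F [ -0.66   1.65 -11.8 ] Ftool [11.8  -1.25 -1.25] M [ 0.24  0.09 -0.  ] w 0.038
```

View pics/side6.png

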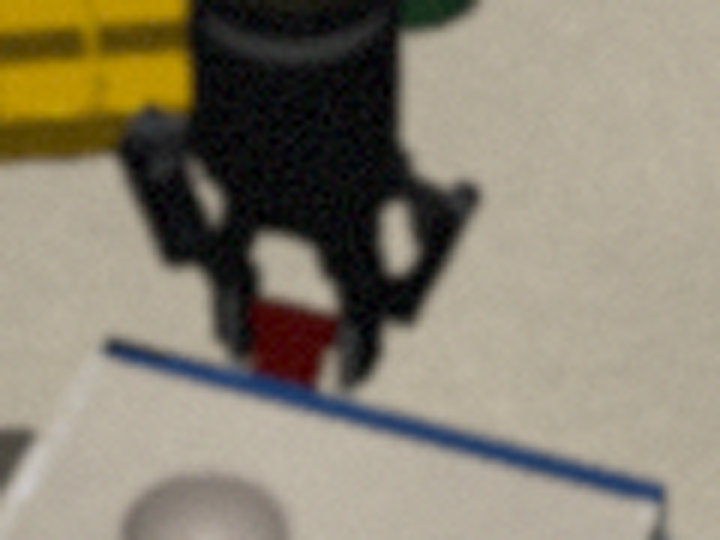

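arm_command([
  [0.034,[0,0.0004,-0.0015],0.01],
  [0.034,[0,0,0],0],
])

```text
clock: 13.5
tool_pos: [0.5156, -0.041, 0.1735]
orientation: [[-0.001, 0.916, -0.402], [-0.001, -0.402, -0.916], [-1.0, -0.001, 0.001]]
force: [-1.5, -0.9, -12.4]
grip_width: 0.0377
```

```bash
python3 st.py
```

```text
13.5 pos [ 0.5156 -0.041   0.1735] F [ -1.5   -0.94 -12.42] Ftool [12.42 -0.98  1.45] M [-0.07  0.23  0.04] w 0.0377
```

arm_command([
  [0.034,[0,0.0004,-0.0015],0.01],
  [0.034,[0,0,0],0],
])

```text
clock: 13.75
tool_pos: [0.5168, -0.0395, 0.1737]
orientation: [[-0.001, 0.911, -0.412], [-0.0, -0.412, -0.911], [-1.0, -0.001, 0.0]]
force: [-2.1, -0.9, -13.5]
grip_width: 0.038
```

```bash
python3 st.py
```

```text
13.75 pos [ 0.5168 -0.0395  0.1737] F [ -2.09  -0.88 -13.46] Ftool [13.46 -1.54  1.66] M [-0.1   0.28 -0.01] w 0.038
```

arm_command([
  [0.034,[0.0002,0.0004,-0.0015],0.01],
  [0.034,[0,0,0],0],
])

```text
clock: 14.0
tool_pos: [0.5179, -0.0381, 0.1737]
orientation: [[-0.0, 0.907, -0.421], [0.0, -0.421, -0.907], [-1.0, -0.0, -0.0]]
force: [-2.4, -1.0, -12.4]
grip_width: 0.038
```

```bash
python3 st.py
```

```text
14.0 pos [ 0.5179 -0.0381  0.1737] F [ -2.4   -1.02 -12.41] Ftool [12.41 -1.75  1.94] M [-0.    0.34 -0.02] w 0.038
```

arm_command([
  [0.034,[0,0.0004,-0.0015],0.01],
  [0.034,[0,0,0],0],
])

```text
clock: 14.25
tool_pos: [0.5189, -0.0369, 0.1737]
orientation: [[-0.0, 0.903, -0.43], [0.0, -0.43, -0.903], [-1.0, -0.0, -0.0]]
force: [-1.7, -0.3, -12.2]
grip_width: 0.0379
```

```bash
python3 st.py
```

```text
14.25 pos [ 0.5189 -0.0369  0.1737] F [ -1.74  -0.26 -12.18] Ftool [12.18 -1.46  0.99] M [0.04 0.4  0.01] w 0.0379
```

arm_command([
  [0.034,[0,0.0008,-0.003],0.02],
  [0.034,[0,0.0008,-0.003],0.02],
  [0.034,[0,0.0008,-0.003],0.02],
  [0.034,[0,0.0008,-0.003],0.02],
  [0.034,[0,0,0],0],
])

```text
clock: 14.88
tool_pos: [0.5278, -0.0273, 0.174]
orientation: [[0.001, 0.866, -0.5], [0.001, -0.5, -0.866], [-1.0, 0.0, -0.001]]
force: [-3.1, 2.6, -8.4]
grip_width: 0.0378
```

```bash
python3 st.py
```

```text
14.875 pos [ 0.5278 -0.0273  0.174 ] F [-3.07  2.55 -8.43] Ftool [ 8.43 -3.94 -0.66] M [ 0.43  0.47 -0.11] w 0.0378
```

arm_command([
  [0.034,[-0.0003,0.0005,-0.003],0.02],
  [0.034,[0,0.0005,-0.003],0.02],
  [0.034,[0,0.0005,-0.003],0.02],
  [0.034,[0,0.0005,-0.003],0.02],
  [0.034,[0,0,0],0],
])

```text
clock: 15.5
tool_pos: [0.5365, -0.0189, 0.1743]
orientation: [[0.002, 0.823, -0.568], [-0.0, -0.568, -0.823], [-1.0, 0.002, -0.001]]
force: [0.7, 0.3, -9.8]
grip_width: 0.0379
```

```bash
python3 st.py; python3 - <<'E'
from h import *
im=env.get_image("side"); cv2.imwrite(f"pics/side7.png",cv2.resize(im[150:240,220:340,::-1],None,fx=6,fy=6,interpolation=cv2.INTER_CUBIC))
E
```

```text
15.5 pos [ 0.5365 -0.0189  0.1743] F [ 0.71  0.34 -9.81] Ftool [ 9.81  0.38 -0.67] M [-0.05 -0.05 -0.04] w 0.0379
```

View pics/side7.png

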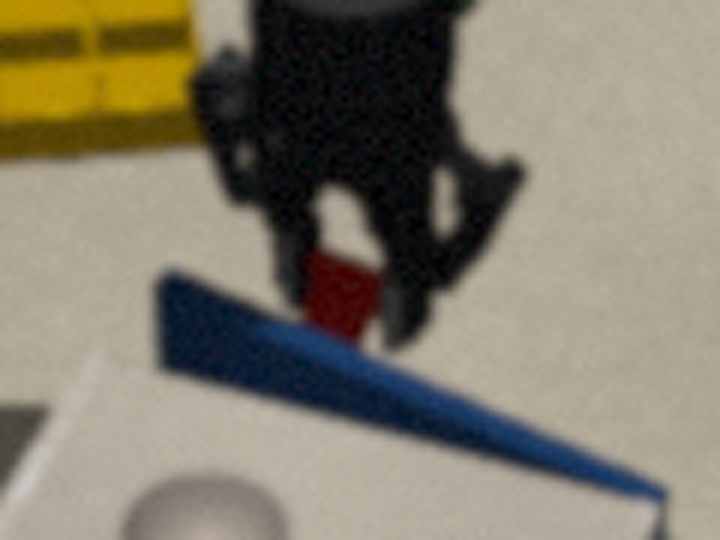

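arm_command([
  [0.034,[0,0.0012,-0.0045],0.03],
  [0.034,[0,0.0018,-0.006],0.04],
  [0.034,[0,0.0026,-0.0089],0.06],
  [0.034,[0,0.0026,-0.0089],0.06],
  [0.034,[0,0.0026,-0.0089],0.06],
  [0.034,[0,0.0026,-0.0089],0.06],
  [0.034,[0,0.0026,-0.0089],0.06],
  [0.034,[0,0.0012,-0.0045],0.03],
])

```text
clock: 16.55
tool_pos: [0.5894, 0.0114, 0.1738]
orientation: [[-0.0, 0.536, -0.844], [-0.0, -0.844, -0.536], [-1.0, 0.0, 0.0]]
force: [-0.6, -2.7, -10.6]
grip_width: 0.038
```

```bash
cat > arc.py <<'E'
from h import *
exec(open('st.py').read().split('\n',1)[1])
r=o['tool_pos'][:2]-np.array([.6374,-.1371]);a0=np.arctan2(.0952,-.1224)
y=o['orientation'][:,1];print('r',np.hypot(*r),'alpha pos',a0-np.arctan2(r[1],r[0]),'alpha yaw',np.arctan2(-.393,.919)-np.arctan2(y[1],y[0]),'q',np.round(o['qpos'],2))
E
python3 arc.py
```

```text
16.55 pos [0.5894 0.0114 0.1738] F [ -0.62  -2.68 -10.65] Ftool [10.65  1.93  1.96] M [-0.27  0.04  0.03] w 0.038
r 0.1560857086284306 alpha pos 0.597041620160069 alpha yaw 0.6013635641516044 q [-0.05  0.37  1.56 -0.    1.21  0.95]
```

arm_command([
  [0.034,[0,0.0014,-0.0045],0.03],
  [0.034,[0,0.0026,-0.0089],0.06],
  [0.034,[0,0.0027,-0.0089],0.06],
  [0.034,[0,0.0026,-0.0089],0.06],
  [0.034,[0,0.0027,-0.0089],0.06],
  [0.034,[0,0.0026,-0.0089],0.06],
  [0.034,[0,0.0026,-0.0089],0.06],
  [0.034,[0,0.0013,-0.0045],0.03],
])

```text
clock: 17.55
tool_pos: [0.6533, 0.0183, 0.1737]
orientation: [[-0.001, 0.145, -0.989], [0.001, -0.989, -0.145], [-1.0, -0.001, 0.001]]
force: [-0.7, 1.6, -10.3]
grip_width: 0.0381
```

```bash
python3 arc.py
```

```text
17.55 pos [0.6533 0.0183 0.1737] F [ -0.73   1.58 -10.33] Ftool [10.33 -1.66  0.49] M [0.16 0.08 0.01] w 0.0381
r 0.156234656896873 alpha pos 1.0119192658178058 alpha yaw 1.02131203654906 q [-0.04  0.46  1.41  0.    1.27  1.39]
```

arm_command([
  [0.034,[0,0.0013,-0.0045],0.03],
  [0.034,[0,0.0026,-0.0089],0.06],
  [0.034,[0,0.0026,-0.0089],0.06],
  [0.034,[0,0.0026,-0.0089],0.06],
  [0.034,[0,0.0026,-0.0089],0.06],
  [0.034,[0,0.0026,-0.0089],0.06],
  [0.034,[0,0.0026,-0.0089],0.06],
  [0.034,[0,0.0026,-0.0089],0.06],
])

```text
clock: 18.55
tool_pos: [0.7189, -0.0039, 0.1738]
orientation: [[0.0, -0.301, -0.954], [0.002, -0.954, 0.301], [-1.0, -0.002, 0.0]]
force: [1.7, 3.5, -10.6]
grip_width: 0.0377
```

```bash
python3 arc.py
```

```text
18.55 pos [ 0.7189 -0.0039  0.1738] F [  1.7    3.48 -10.56] Ftool [10.57 -3.81 -0.58] M [ 0.45 -0.06 -0.02] w 0.0377
r 0.1561750276882398 alpha pos 1.4587239885434522 alpha yaw 1.4721198154363624 q [-0.07  0.55  1.25  0.    1.35  1.81]
```

arm_command([
  [0.034,[0,0.0017,-0.0065],0.045],
  [0.034,[0,0.0008,-0.0045],0.03],
  [0.034,[0,0.0002,-0.0022],0.015],
  [0.034,[0,0,0],0],
  [0.034,[0,0,0],0],
])

```text
clock: 19.18
tool_pos: [0.7303, -0.0117, 0.1742]
orientation: [[0.001, -0.383, -0.924], [0.0, -0.924, 0.383], [-1.0, -0.0, -0.0]]
force: [1.1, 2.3, -9.8]
grip_width: 0.0375
```

```bash
python3 arc.py; python3 - <<'E'
from h import *
im=env.get_image("side"); cv2.imwrite(f"pics/side8.png",cv2.resize(im[90:290,180:400,::-1],None,fx=3,fy=3,interpolation=cv2.INTER_CUBIC))
E
```

```text
19.175 pos [ 0.7303 -0.0117  0.1742] F [ 1.07  2.29 -9.77] Ftool [ 9.78 -2.52 -0.11] M [ 0.33 -0.19 -0.06] w 0.0375
r 0.15607113753685467 alpha pos 1.5470781486441942 alpha yaw 1.5596716694944108 q [-0.07  0.56  1.22  0.    1.36  1.89]
```

View pics/side8.png

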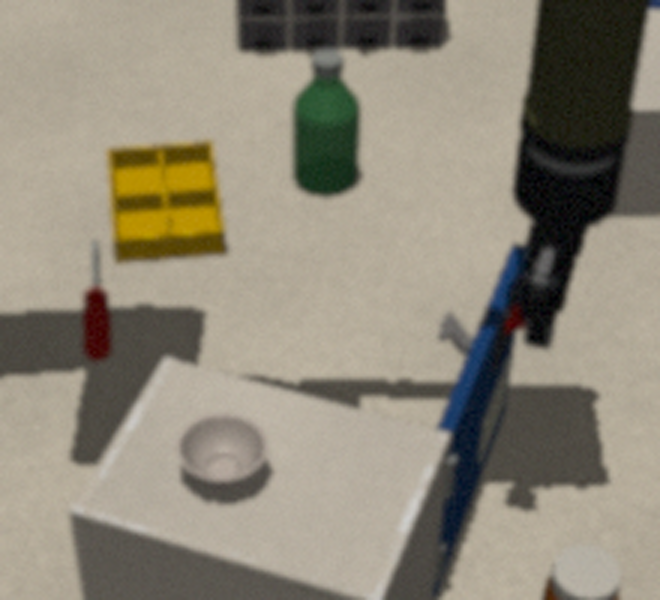

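arm_command([
  [0.034,[0.0071,0,-0.0047],0],
  [0.034,[0.0068,0,-0.0031],0],
  [0.034,[0.0072,0,-0.002],0],
  [0.034,[0.0074,0,-0.0009],0],
  [0.034,[0.0015,0,0],0],
  [0.034,[0,0,0],0],
])

```text
clock: 19.98
tool_pos: [0.7404, -0.016, 0.1443]
orientation: [[0.001, -0.383, -0.924], [-0.0, -0.924, 0.383], [-1.0, -0.0, -0.001]]
force: [0.5, 1.5, -4.4]
grip_width: 0.038
```

```bash
python3 arc.py
```

```text
19.975 pos [ 0.7404 -0.016   0.1443] F [ 0.55  1.53 -4.41] Ftool [ 4.41 -1.62  0.08] M [ 0.26 -0.16 -0.06] w 0.038
r 0.15900727263911135 alpha pos 1.614477821273835 alpha yaw 1.5598412086016231 q [-0.08  0.6   1.23 -0.    1.31  1.89]
```

arm_command([
  [0.034,[0.001,0,0],0],
  [0.042,[0,0,0],0],
  [0.05,[0,0,0],0],
  [0.07,[0,0,0],0],
  [0.07,[0,0,0],0],
  [0.07,[0,0,0],0],
])

```text
clock: 20.72
tool_pos: [0.74, -0.0159, 0.1431]
orientation: [[0.0, -0.383, -0.924], [-0.0, -0.924, 0.383], [-1.0, 0.0, -0.0]]
force: [-0.5, -0.3, 0.2]
grip_width: 0.0699
```

```bash
python3 arc.py; python3 - <<'E'
from h import *
for n in("side","top"):
    im=env.get_image(n); cv2.imwrite(f"pics/{n}9.png",cv2.resize(im[90:290,200:420,::-1],None,fx=3,fy=3,interpolation=cv2.INTER_CUBIC))
E
```

```text
20.725 pos [ 0.74   -0.0159  0.1431] F [-0.45 -0.26  0.17] Ftool [-0.17  0.42  0.32] M [ 0.05 -0.04 -0.01] w 0.0699
r 0.1587752646922871 alpha pos 1.6124894199671924 alpha yaw 1.5599558221726633 q [-0.08  0.6   1.23 -0.    1.31  1.89]
```

View pics/side9.png

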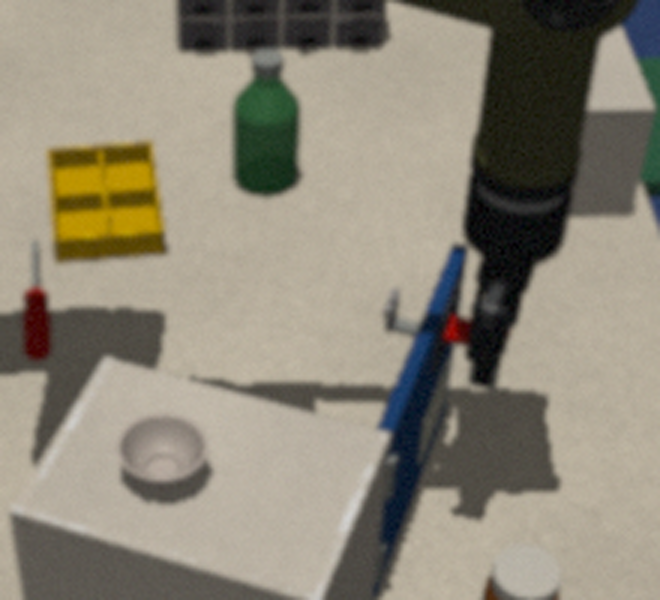

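View pics/top9.png

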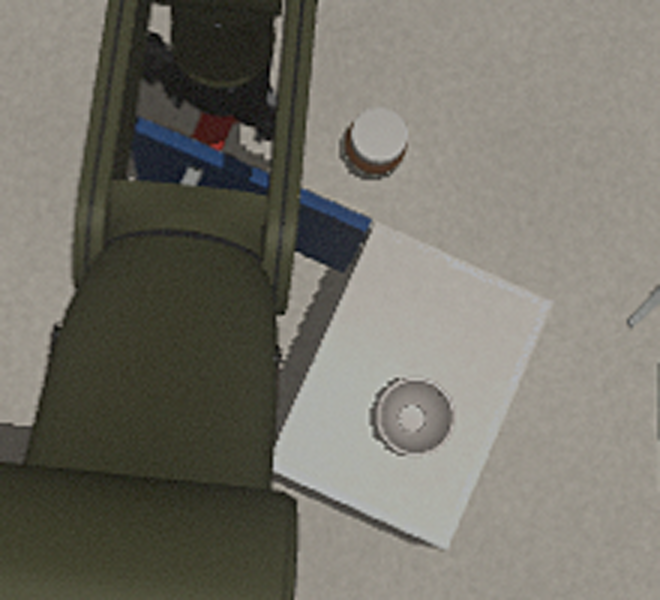

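arm_command([
  [0.07,[-0.01,0,0],0],
  [0.07,[-0.02,0,0],0],
  [0.07,[-0.03,0,0],0],
  [0.07,[-0.03,0,0],0],
  [0.07,[-0.03,0,0],0],
  [0.07,[-0.03,0,0],0],
  [0.07,[-0.03,0,0],0],
  [0.07,[0,0,0],0],
])

```text
clock: 21.82
tool_pos: [0.7416, -0.016, 0.3275]
orientation: [[0.008, -0.383, -0.924], [-0.001, -0.924, 0.383], [-1.0, -0.002, -0.007]]
force: [-0.6, 0.6, 0.6]
grip_width: 0.07
```

```bash
python3 st.py; python3 - <<'E'
from h import *
for n in("side","top"):
    im=env.get_image(n); cv2.imwrite(f"pics/{n}10.png",im[:,:,::-1])
E
```

```text
21.825 pos [ 0.7416 -0.016   0.3275] F [-0.59  0.59  0.65] Ftool [-0.65 -0.32  0.77] M [-0.02  0.   -0.03] w 0.07
```

View pics/side10.png

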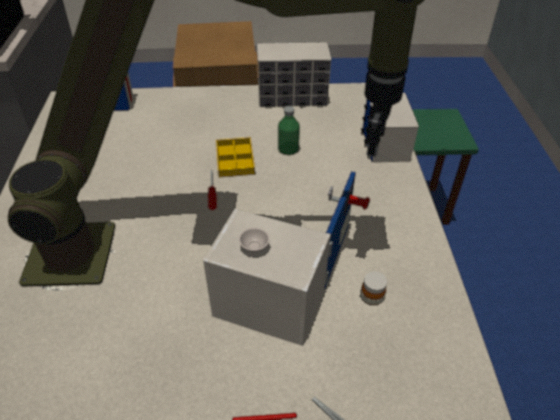

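View pics/top10.png

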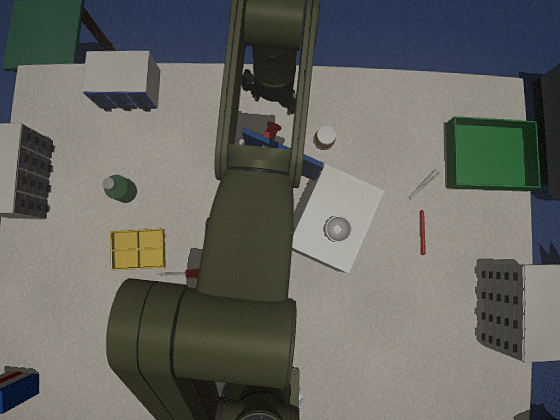

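```bash
python3 -c "
from h import *
print(env.finish_job())"
```

```text
the job is handed in; nothing more can be done
None
```

The cabinet is open and the job is handed in at about 22 s of the 64 s allowed; the hand-in reported no verdict.

- **Lift:** I pinched the paddle bar by its two ends at 20 N. I then lifted it about 31 mm (about 0.66 rad) in steps of 1 mm or less, until the upward force jumped from about 8 N to 12 N at the buffer. The highest reading was 13.5 N, which puts about 5 N on the buffer and the rest on the paddle spring.
- **Swing:** The door came free with a pull of about 2 N or less. I held the lift past 0.2 rad of opening and went on to about 1.55 rad, then brought the paddle back level, released it and moved straight up clear.
- **Last checks:** The final pictures show the door standing about square to the cabinet and the paddle level. The wrist force is within noise. The dish, bottle, tray, jar, tweezers and marker look unmoved in both views. The arm partly hides the screwdriver in the top view, but the side view shows it in place.
- **Disagreements:**
  - The two cameras first differed by about 5 mm on where the cabinet stands; I used the average, and the grasp and the swing bore it out.
  - While the swing was under way, the vertical force dropped for a moment from 12 N to 8 N at about 0.12 rad. The paddle had probably eased just off the buffer, but the door kept swinging freely.

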